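# Unstack the culture vessels onto their warming pads

### The arm

A 6-joint arm with a two-finger parallel gripper is mounted at the origin on the work surface. World frame = base frame: x ahead of the robot, y to its left, z up, the work surface at z = 0. Lengths are in m, angles in degrees, forces in N, time in s.
With the tool pointing down it reaches from about 0.325 to 0.85 m from the base axis. Payload 15.5 kg.
Tool frame: the origin (TCP) lies at the very end of the fingers, on their centre line; the grasp point (between the pads) lies arm.grip_depth behind it (arm.grip_depth is the distance from the TCP to the grasp point, in m); z points along the fingers, y is the direction in which the jaws open and shut (so a half turn about z gives the same grasp; the last joint's range is limited). The gripper opens to 91 mm and grips with 3 to 60 N. Pads are 32 mm wide; open, the fingers measure 118 mm over their backs; the gripper's body (76 mm by 178 mm) begins 60 mm behind the grasp point.
Start: joints at [-81.561, 28.281, 77.091, -0, 74.628, -5.472], TCP at [0.15, -0.607, 0.214] pointing down, gripper open.
Joint ranges: [-166.48, 166.48], [-47.26, 123.95], [12.59, 153.08], [-70.14, 250.14], [6.76, 159.57], [-176.63, 176.63]. Speed limits (degrees/s): [108.29, 108.29, 147.25, 172.46, 172.46, 172.46].

### API

Orientations are given as a 3x3 rotation matrix whose columns are the frame's x, y, z axes.
In Python, from rig import arm gives the robot as it stands. Calls block until the motion is done:
- arm.move_to(position, orientation): joint-space move of the TCP to a pose.
- arm.move_l(position, orientation=None, feed=0.15): straight line of the TCP; orientation=None keeps the orientation; feed is the mean speed in m/s.
- arm.move_joints(angles): joint-space move.
- arm.grip(opening): finger opening in m; the grip force is fixed at half the most; returns when the fingers have stopped.
- arm.sleep(seconds).
- arm.solve_ik(position, orientation): joint angles nearest the present ones, or None.
- arm.snapshot(name): name is "scene" or "top" or "wrist"; returns the picture (480x640x3 uint8, red, green, blue); there is no depth.
- arm.get_calibration(name): a dict with "intrinsics" (3x3 intrinsics, pixels), "cam_to_world" (4x4, takes a point from camera to world coordinates). Camera axes: x right, y down, z forward; pixel columns grow to the right and rows downward; lengths in m; the calibration is good to about 2 mm. A picture is of the moment at which its call begins: read the wrist's pose just before it. get_calibration takes no time and is no camera call; for the wrist camera it gives the pose at the moment of the call.
A pose or a line that the arm cannot do raises arm.Unreachable and nothing moves.
- arm.sign_off(): hands the job in, once; it reports no verdict.
Readings, each from a call of its own:
- arm.current_t(): time.
- arm.current_joint_positions(): joint angles.
- arm.current_dq(): joint speeds.
- arm.current_tau(): joint torques, N m.
- arm.current_ee_pos(): TCP position.
- arm.current_tool_rot(): TCP orientation.
- arm.current_force(): force on the tool from outside, world axes, zero at the start.
- arm.current_torque(): the same for the moment, N m.
- arm.current_width(): finger opening in m.
Only numpy, scipy, OpenCV 4.12 (cv2) and the standard library are available. Lean on these libraries where they do the work, as an engineer would, in place of code of your own. Each camera call takes 0.05 s, during which the arm holds its last target. There are 200 camera calls.

### The job

Five closed culture vessels have been left in two little stacks on the microscope bench. Take the stacks apart and set each vessel flat on the black warming pad cut to its own outline: centred on it and lined up with it, the flask with its neck over the pad's tongue. Keep every vessel level all the while, and leave all five standing still on their pads.

Things in the scene. Friction and masses are not known exactly. Their poses are not given: they have to be found in the camera images.
- flask: culture flask lying flat: pale rectangular body 60 x 42 x 22 mm (flat top), with a short shoulder, neck and grey round cap (21 mm) sticking out at one end to 64 mm from the body's middle. About 70 g. Origin: underside, under the middle of the rectangular body; x points to the cap, y across the 42 mm width, z up. At the start it stands on the bench with one or two vessels on it.
- dish: large round pale lidded dish, 60 mm across, 22 mm high, flat top, about 60 g. Origin: centre of the underside; z up. At the start it stands on the bench with one or two vessels on it.
- slide: chamber slide: glass slide 75 x 25 x 3 mm carrying a white lidded chamber block 58 x 25 mm (its middle 4 mm from the slide's middle towards -x), 16 mm high in all, flat top, about 40 g. Origin: centre of the underside; z up. x along the 75 mm length, y across the 25 mm width. At the start it lies on the flask or on the large dish.
- square: square white lidded well, 46 x 46 x 16 mm, flat top, about 50 g. Origin: centre of the underside; z up. x and y along its sides. At the start it lies on the flask or on the large dish.
- small_dish: small round pale lidded dish, 36 mm across, 14 mm high, about 25 g. Origin: centre of the underside; z up. At the start it is the top of one of the two stacks, lying on the chamber slide or on the square well.
- pad_flask: fixed black warming pad 6 mm thick with grey footprint: rectangle 84 x 60 mm with a tongue 34 mm wide at one end, reaching 74 mm from the origin, for neck and cap. At the other end (-x) a steel stop strip, 8 mm above the pad, 42 to 46 mm from the origin: fouls the neck if reversed. Origin: underside, where the middle of the flask's body belongs; x along the tongue, z up.
- pad_dish: fixed black warming pad, flat, 6 mm thick, top face 6 mm above the bench, a thin dark-grey footprint of its vessel on top; round, 80 mm across, for the large dish. Origin: centre of the underside; z up.
- pad_slide: fixed black warming pad, flat, 6 mm thick, top face 6 mm above the bench, a thin dark-grey footprint of its vessel on top; rectangle 92 x 42 mm, for the chamber slide. Origin: centre of the underside; z up. x along its length; the slide may lie either way round.
- pad_square: fixed black warming pad, flat, 6 mm thick, top face 6 mm above the bench, a thin dark-grey footprint of its vessel on top; square, 64 x 64 mm, for the square well. Origin: centre of the underside; z up. x and y along its sides.
- pad_small: fixed black warming pad, flat, 6 mm thick, top face 6 mm above the bench, a thin dark-grey footprint of its vessel on top; round, 52 mm across, for the small dish. Origin: centre of the underside; z up.
Not all that is in view belongs to the job. What is meant by the slide is not pink, and is the smaller of those in its own colour.

How it is judged (in metres and radians):
At the end, for the whole second after the job is handed in: Each vessel rests flat on its own pad, centred within 12 mm, its underside at the pad's top (within 3 mm), tilted under 0.08 rad, at rest; flask, chamber slide and square well lined up with their pads within 0.22 rad (the square at any quarter turn) (horizontal distance between flask and pad_flask below 0.012 m and z of flask in the frame of pad_flask between 0.003 and 0.009 m and angle between each of flask, dish, slide, square, small_dish's own z axis and vertical below 0.08 rad and linear speed of each of flask, dish, slide, square, small_dish below 0.02 m/s and angular speed of each of flask, dish, slide, square, small_dish below 0.15 rad/s and angle between the x axis of flask and the x axis of pad_flask, either way round below 0.22 rad and horizontal distance between dish and pad_dish below 0.012 m and z of dish in the frame of pad_dish between 0.003 and 0.009 m and horizontal distance between slide and pad_slide below 0.012 m and z of slide in the frame of pad_slide between 0.003 and 0.009 m and angle between the x axis of slide and the x axis of pad_slide, either way round below 0.22 rad and horizontal distance between square and pad_square below 0.012 m and z of square in the frame of pad_square between 0.003 and 0.009 m and (angle between the x axis of square and the x axis of pad_square, either way round below 0.22 rad or angle between the x axis of square and the y axis of pad_square, either way round below 0.22 rad) and horizontal distance between small_dish and pad_small below 0.012 m and z of small_dish in the frame of pad_small between 0.003 and 0.009 m); the robot touches nothing.
It fails at once if the flask is tipped by more than 0.45 rad (angle between flask's own z axis and vertical above 0.45 rad).
It fails at once if the large dish is tipped by more than 0.45 rad (angle between dish's own z axis and vertical above 0.45 rad).
It fails at once if the chamber slide is tipped by more than 0.45 rad (angle between slide's own z axis and vertical above 0.45 rad).
It fails at once if the square well is tipped by more than 0.45 rad (angle between square's own z axis and vertical above 0.45 rad).
It fails at once if the small dish is tipped by more than 0.45 rad (angle between small_dish's own z axis and vertical above 0.45 rad).
It also fails if it takes over 136 s, if anything falls off the work surface, if the arm or the gripper's body presses on something with over 40 N, if the wrist force passes 120 N, or if a joint passes its speed limit or range.

## Working session

There is one attempt and no reset: what is moved stays moved. The work goes in short steps, each a Python script; the robot and the scene stay as the last script left them, time stands still between calls to the robot, and variables do not carry over. Pictures are saved under pics/ and viewed, about 12 in all and at most 16, crops included, and the job is handed in when it is done.

```bash
ls; mkdir -p pics
python3 - <<'E'
from rig import arm
import cv2, numpy as np
print(arm.grip_depth, arm.current_width(), arm.current_t())
for n in ("scene","top"):
    im=arm.snapshot(n); cv2.imwrite(f"pics/{n}0.png",im[:,:,::-1])
    c=arm.get_calibration(n); print(n,np.round(c["intrinsics"],1).tolist(),np.round(c["cam_to_world"],3).tolist())
c=arm.get_calibration("wrist");print(np.round(c["intrinsics"],1).tolist(),np.round(c["cam_to_world"],3).tolist(),np.round(arm.current_tool_rot(),3).tolist())
E
```

```text
pics
0.0188 0.09090576092222097 0.0
scene [[559.1, 0.0, 316.7], [0.0, 559.1, 231.3], [0.0, 0.0, 1.0]] [[0.743, 0.459, -0.487, 1.195], [0.669, -0.499, 0.55, -0.713], [0.01, -0.735, -0.679, 0.954], [0.0, 0.0, 0.0, 1.0]]
top [[524.9, 0.0, 320.6], [0.0, 524.9, 238.5], [0.0, 0.0, 1.0]] [[-0.029, -0.998, 0.048, 0.475], [-0.999, 0.03, 0.027, -0.011], [-0.028, -0.047, -0.998, 1.183], [0.0, 0.0, 0.0, 1.0]]
[[407.0, 0.0, 326.1], [0.0, 407.0, 241.5], [0.0, 0.0, 1.0]] [[0.241, -0.933, -0.269, 0.227], [-0.971, -0.232, -0.066, -0.588], [-0.001, 0.277, -0.961, 0.384], [0.0, 0.0, 0.0, 1.0]] [[0.971, 0.24, -0.0], [0.24, -0.971, 0.001], [0.0, -0.001, -1.0]]
```

View pics/top0.png

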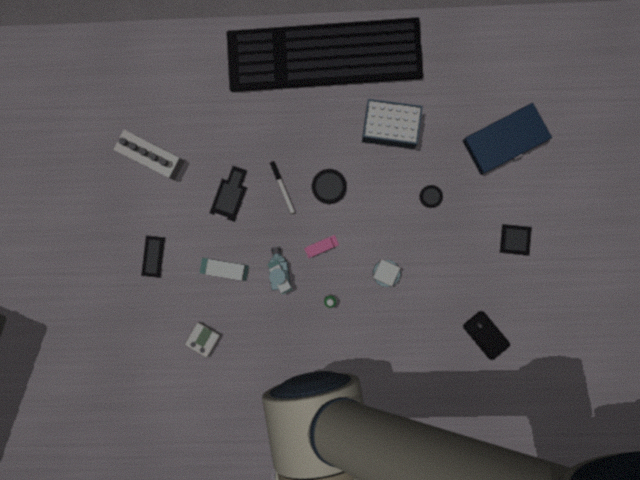

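View pics/scene0.png

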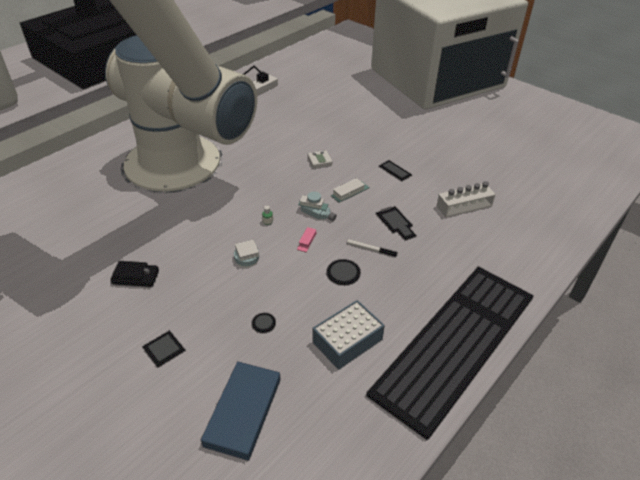

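The flask, slide and small-dish stack is near top pixel (278,270), and the dish and square stack is near (387,272). Pads in the top view:
- flask (229,193)
- dish (329,186)
- small (431,196)
- square (516,240)
- slide (153,256)

Slide candidates are the small white/teal block on the flask (280,278), a larger white/teal one on the bench (223,269) and a pink one (321,246). By the description it's the smaller non-pink one, in the stack. Other lookalikes are the green bottle (330,301), the tray (203,340) and the phone (486,335). Next I'll measure the pads from the top view and take close looks at the stacks.

```bash
cat > h.py <<'E'
from rig import arm
import cv2, numpy as np
def ray(cal,uv,z):
    K,T=np.array(cal["intrinsics"]),np.array(cal["cam_to_world"])
    uv=np.atleast_2d(np.asarray(uv,float))
    d=np.c_[uv,np.ones(len(uv))]@np.linalg.inv(K).T@T[:3,:3].T
    return (T[:3,3]+d*((z-T[2,3])/d[:,2])[:,None])[:,:2]
def R(yaw):  # tool down, jaw axis (tool y) at angle yaw deg from world x (mod 180)
    a=np.radians(yaw); y=np.array([np.cos(a),np.sin(a),0]); z=np.array([0,0,-1.])
    return np.c_[np.cross(y,z),y,z]
def shot(n,name):
    c=arm.get_calibration(n); im=arm.snapshot(n); cv2.imwrite(f"pics/{name}.png",im[:,:,::-1]); return im,c
def rect(im,c,z,cx,cy,half=0.1,s=2000):
    """world-aligned top-down picture of plane z: col = -y, row = -x, s px/m"""
    n=int(2*half*s)
    K,T=np.array(c["intrinsics"]),np.linalg.inv(c["cam_to_world"])
    pts=np.array([[cx+half,cy+half,z],[cx+half,cy-half,z],[cx-half,cy-half,z],[cx-half,cy+half,z]])
    q=(pts@T[:3,:3].T+T[:3,3])@K.T; q=q[:,:2]/q[:,2:]
    H=cv2.getPerspectiveTransform(q.astype(np.float32),np.float32([[0,0],[n,0],[n,n],[0,n]]))
    return cv2.warpPerspective(im,H,(n,n))
def pads(im,c,seeds,z=0.006,thr=50,minA=60):
    m=(im.max(2)<thr).astype(np.uint8); m=cv2.morphologyEx(m,cv2.MORPH_CLOSE,np.ones((3,3)))
    cs,_=cv2.findContours(m,cv2.RETR_EXTERNAL,cv2.CHAIN_APPROX_NONE)
    out={}
    for k,s in seeds.items():
        best=[q for q in cs if cv2.contourArea(q)>minA and cv2.pointPolygonTest(q,s,True)>-8]
        if not best: continue
        w=ray(c,max(best,key=cv2.contourArea)[:,0,:],z); f=(w*1000).astype(np.float32)
        (x,y),(a,b),t=cv2.minAreaRect(f); bx=cv2.boxPoints(((x,y),(a,b),t))
        e=bx[1]-bx[0]; e2=bx[2]-bx[1]; L=e if np.hypot(*e)>np.hypot(*e2) else e2
        out[k]=dict(c=(x/1000,y/1000),long=max(a,b),short=min(a,b),yaw=float(np.degrees(np.arctan2(L[1],L[0])))%180,w=w)
        mo=cv2.moments(f); out[k]['cen']=(mo['m10']/mo['m00']/1000,mo['m01']/mo['m00']/1000)
    return out
E
python3 - <<'E'
from h import *
im,c=shot("top","top1")
sd=dict(flask=(229,193),dish=(329,186),small=(431,196),square=(516,240),slide=(153,256))
for k,v in pads(im,c,sd).items(): print(k,np.round(v['c'],4),'cen',np.round(v['cen'],4),round(v['long'],1),round(v['short'],1),round(v['yaw'],1))
print(ray(c,[(279,272),(387,272)],0.03))
for i,(p,y) in enumerate(zip(ray(c,[(279,272),(387,272)],0.03),(0,0))):
    for yaw in (90,-90):
        try: arm.move_to([p[0],p[1],0.2],R(yaw)); break
        except arm.Unreachable: print("unr",yaw)
    im,cc=shot("wrist",f"w{i}"); print(np.round(arm.current_joint_positions(),0),arm.current_t(),np.round(cc["cam_to_world"],3)[:3,3])
    cv2.imwrite(f"pics/w{i}c.png",rect(im,cc,0.03,*p,half=.08,s=3500)[:,:,::-1]); print(p)
a,b=[cv2.imread(f"pics/w{i}c.png") for i in (0,1)]; cv2.imwrite("pics/wc.png",cv2.resize(np.hstack([a,b]),(800,400)))
E
```

```text
flask [0.6418 0.2212] cen [0.6375 0.2231] 117.7 60.4 158.8
dish [ 0.6492 -0.0007] cen [ 0.649  -0.0013] 77.2 74.5 178.2
small [ 0.6184 -0.229 ] cen [ 0.6189 -0.2291] 49.3 47.4 133.2
square [ 0.5161 -0.4119] cen [ 0.516  -0.4121] 64.0 63.1 83.7
slide [0.5028 0.4013] cen [0.5028 0.4014] 89.7 42.7 172.6
[[ 0.4590775   0.11352163]
 [ 0.45229851 -0.12307905]]
[  7.  17.  99.  -0.  64. -83.] 2.9583 [0.382 0.112 0.371]
[0.4590775  0.11352163]
[ -22.   17.   99.    0.   64. -112.] 3.95 [ 0.375 -0.123  0.371]
[ 0.45229851 -0.12307905]
```

View pics/w0.png

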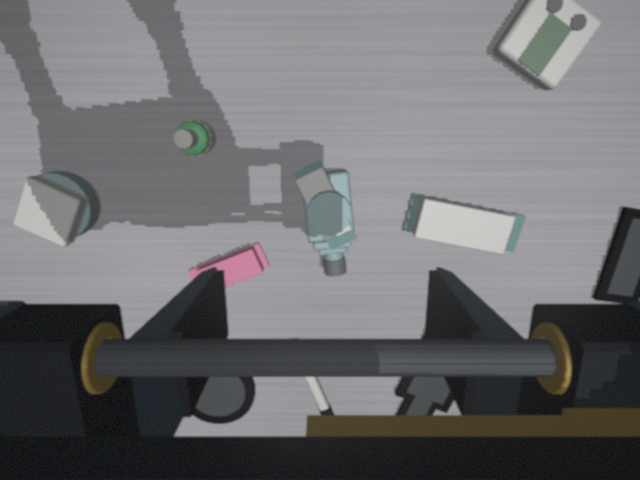

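View pics/w1.png

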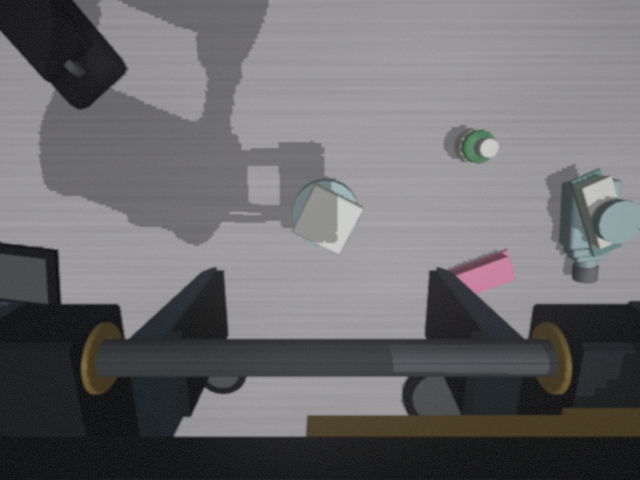

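Both stacks are clear: w0 shows the small dish at about (329,213) on the slide on the flask, with the cap at (334,265). w1 shows the square at about (328,218) on the dish. I'll zoom in for the exact corners.

Run:
```python
import cv2,numpy as np
def g(a): return np.clip(a.astype(float)*1.6,0,255).astype(np.uint8)
a=cv2.imread("pics/w0.png")[150:290,280:380]; b=cv2.imread("pics/w1.png")[150:290,280:380]
o=cv2.resize(g(np.hstack([a,b])),None,fx=4,fy=4,interpolation=cv2.INTER_CUBIC)
cv2.imwrite("pics/z1.png",o)
```

```text
(no output)
```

View pics/z1.png

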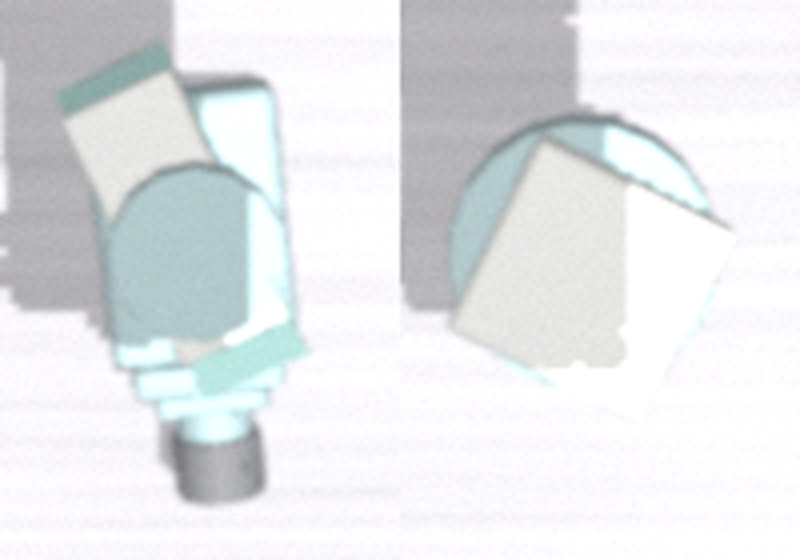

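Measured in w0 and w1:
- **Small dish:** centre at px (329.5,213), 45 px across against 44 expected.
- **Square:** centre at px (328,219.5), side 54 px, as expected.
- **Slide:** centre at px (325,205), with its teal glass ends visible. It is the small teal and white one.

Now I'll move the small dish.

```bash
cat >> h.py <<'E'
EXP=dict(small=(52,52),dish=(80,80),slide=(92,42),square=(64,64),flask=(116,60))
def go(x,y,z,yaw,both=True):
    q0=np.array(arm.current_joint_positions()); best=None
    for s in ((0,180) if both else (0,)):
        q=arm.solve_ik([x,y,z],R(yaw+s))
        if q is not None:
            d=abs(np.array(q)-q0).max()
            if best is None or d<best[0]: best=(d,yaw+s)
    arm.move_to([x,y,z],R(best[1])); return best[1]
def pick(x,y,z,yaw,op=0.09,both=True,zc=0.15):
    arm.grip(op); yw=go(x,y,zc,yaw,both); arm.move_l([x,y,z],feed=0.12); f0=arm.current_force()
    arm.grip(0.0); print("width",round(arm.current_width()*1000,1),"F",np.round(f0,1)); arm.move_l([x,y,zc],feed=0.12)
    print("lifted width",round(arm.current_width()*1000,1),"t",arm.current_t()); return yw
def proj(c,p):
    K,T=np.array(c["intrinsics"]),np.linalg.inv(c["cam_to_world"]); q=K@(T[:3,:3]@np.array(p)+T[:3,3]); return q[:2]/q[2]
def see(key,x,y,name):
    im,c=shot("wrist",name); s=proj(c,[x,y,.006]); o=pads(im,c,{key:(float(s[0]),float(s[1]))},minA=500)
    if key not in o: print(key,"pad not seen at",s); return None
    v=o[key]; ok=abs(v['long']-EXP[key][0])<6 and abs(v['short']-EXP[key][1])<6
    print(key,np.round(v['c'],4),round(v['long'],1),round(v['short'],1),round(v['yaw'],1),"OK" if ok else "bad"); return v if ok else None
def drop(x,y,z,zc=0.15,op=0.09):
    arm.move_l([x,y,zc],feed=0.2); arm.move_l([x,y,z+.01],feed=0.15); arm.move_l([x,y,z],feed=0.03)
    print("Fz",np.round(arm.current_force(),1)); arm.grip(op); arm.move_l([x,y,zc],feed=0.15); print("t",arm.current_t())
E
python3 - <<'E'
from h import *
# reconstruct calibrations for the shots by standing at the w0 pose again
arm.move_to([0.4590775,0.11352163,0.2],R(90)); c=arm.get_calibration("wrist")
sd=ray(c,(329.5,213),.052)[0]; ends=ray(c,[(307,167),(343.5,242.8)],.025)
print("small",sd,"slide ends",ends,"len",np.hypot(*(ends[1]-ends[0])),"c",ends.mean(0))
c1=dict(c); 
pick(*sd,.0415,90)
go(.6187,-.229,.2,90)
v=see("small",.6187,-.229,"p_small")
p=np.array(v['c']) if v else np.array([.6187,-.229])
cv2.imwrite
drop(*p,.0415-.038+.0065)
E
```

```text
small [0.44996983 0.11514332] slide ends [[0.41637786 0.0963405 ]
 [0.48264903 0.12786936]] len 0.07338893725895063 c [0.44951344 0.11210493]
width 34.5 F [-0.2 -0.1  0.7]
lifted width 34.8 t 8.4333
small pad not seen at [325.16140763 212.71913604]
Fz [-0.2  0.1  1.3]
t 13.8583
```

Run:
```python
from h import *
a=cv2.imread("pics/p_small.png")
arm.move_l([.6187,-.229,.2]); im,c=shot("wrist","q_small")
print(proj(c,[.6187,-.229,.02]))
b=im[:,:,::-1]
cv2.imwrite("pics/z2.png",np.clip(np.hstack([a[100:400,180:580],b[100:400,180:580]]).astype(float)*1.6,0,255).astype(np.uint8))
```

```text
[326.70726675 216.17554955]
```

View pics/z2.png

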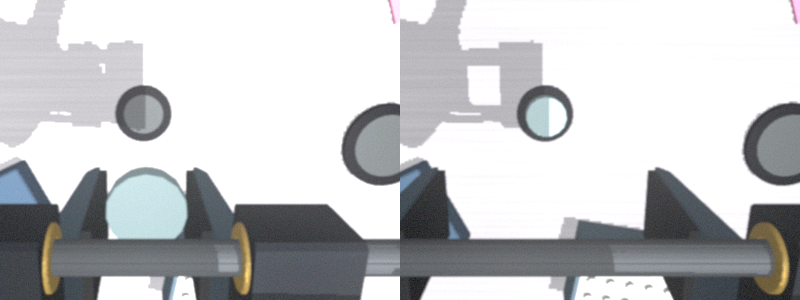

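The small dish sits inside its pad's rim (pad at 323,213). The "not seen" was only my threshold, so I'm raising it. Next is the slide, re-measured by its white block.

```bash
sed -i 's/thr=50/thr=75/' h.py
python3 - <<'E'
from h import *
arm.move_to([0.459,0.1135,0.2],R(90)); im,c=shot("wrist","w2")
s=proj(c,[.446,.110,.038]); print(s)
hsv=cv2.cvtColor(im,cv2.COLOR_RGB2HSV); print(hsv[int(s[1])-30:int(s[1])+40:10,int(s[0])].tolist())
cv2.imwrite("pics/z3.png",cv2.resize(np.clip(im[140:290,270:390,::-1].astype(float)*1.3,0,255).astype(np.uint8),None,fx=4,fy=4,interpolation=cv2.INTER_CUBIC))
arm.move_to([.4523,-.1231,.2],R(90)); im,c=shot("wrist","w3"); print("sq",ray(c,[(328,219.5),(315,183.7),(363.7,207.5),(340,255),(293,232)],.038))
E
```

```text
[323.42469614 203.81552657]
[[20, 5, 146], [30, 2, 145], [30, 3, 146], [30, 4, 144], [15, 3, 146], [30, 2, 142], [60, 4, 141]]
sq [[ 0.45171943 -0.12158602]
 [ 0.42173943 -0.13225631]
 [ 0.44149989 -0.09194566]
 [ 0.48296761 -0.11122977]
 [ 0.4625471  -0.1511425 ]]
```

View pics/z3.png

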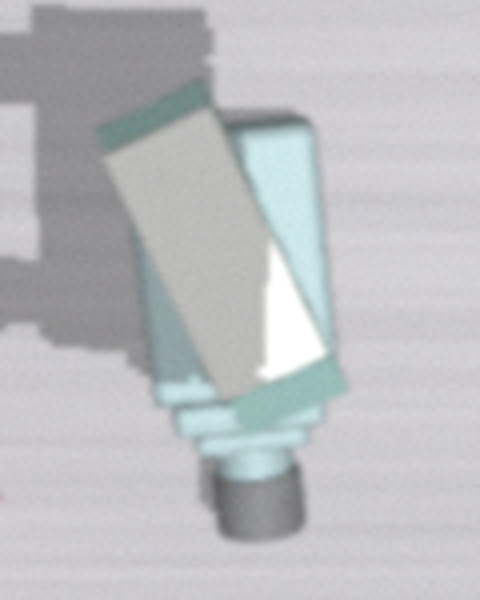

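Slide block-top corners in w2 are roughly (296,179), (323,167), (352,228) and (327,240), 69 px long against 67 expected. The square's corners give a 45 mm side at 64.5°. Now the slide, then the square, with a near check of each pad.

Run:
```python
from h import *
T=lambda L:[(270+x/4,140+y/4) for x,y in L]
arm.move_to([0.459,0.1135,0.2],R(90)); c=arm.get_calibration("wrist")
b=ray(c,T([(103,155),(212,108),(327,353),(228,400)]),.038); g=ray(c,T([(97,130),(202,77),(345,390),(240,430)]),.025)
ax=(b[2]+b[3]-b[0]-b[1])/2; L=np.hypot(*ax); ang=np.degrees(np.arctan2(ax[1],ax[0])); 
p=b.mean(0)+.004*ax/L; gx=(g[2]+g[3]-g[0]-g[1])/2
print("block",b.mean(0),L,ang,"slide c",p,"glass c",g.mean(0),np.hypot(*gx),np.degrees(np.arctan2(gx[1],gx[0])))
assert abs(L-.058)<.004 and np.hypot(*(p-g.mean(0)))<.005
s=(p+g.mean(0))/2; yw=pick(*s,.025,ang+90,op=.06)
k=np.array([.5028,.4013]); py=172.6
yj=py+90; yj=yw+((yj-yw+90)%180-90); print("jaw",yw,yj)
go(*k,.2,yj); v=see("slide",*k,"p_slide")
if v:
    py2=v['yaw']; d=(py2-py+90)%180-90; print("diff",np.array(v['c'])-k,d)
    if abs(d)<8 and np.hypot(*(np.array(v['c'])-k))<.01: k=np.array(v['c']); yj+=d; arm.move_l([*k,.2],R(yj))
drop(*k,.025-.022+.0065,op=.045)
arm.move_l([*k,.2]); shot("wrist","q_slide")
```

```text
block [0.44544119 0.11119047] 0.057128945714935084 25.817393835870696 slide c [0.44904193 0.11293249] glass c [0.4488579  0.11203543] 0.07370098670532838 24.768691770642825
width 24.4 F [ 0.2 -0.4  0. ]
lifted width 24.6 t 21.9667
jaw 115.81739383587069 82.60000000000002
slide pad not seen at [328.05649843 212.53347901]
Fz [-0.4  0.4 -0.3]
t 26.6583
```

Run:
```python
import cv2,numpy as np
a=cv2.imread("pics/p_slide.png"); print(a.max(2)[212,250:410:6].tolist(), a.max(2)[150:280:6,328].tolist())
b=cv2.imread("pics/q_slide.png")
cv2.imwrite("pics/z4.png",np.clip(np.hstack([a[100:400,130:530],b[100:400,130:530]]).astype(float)*1.4,0,255).astype(np.uint8))
```

```text
[130, 127, 127, 130, 129, 135, 128, 128, 131, 114, 52, 80, 83, 104, 103, 103, 58, 164, 175, 172, 173, 177, 175, 176, 175, 174, 174] [178, 171, 105, 57, 107, 104, 107, 108, 106, 105, 106, 104, 86, 113, 113, 104, 155, 157, 160, 157, 159, 157]
```

View pics/z4.png

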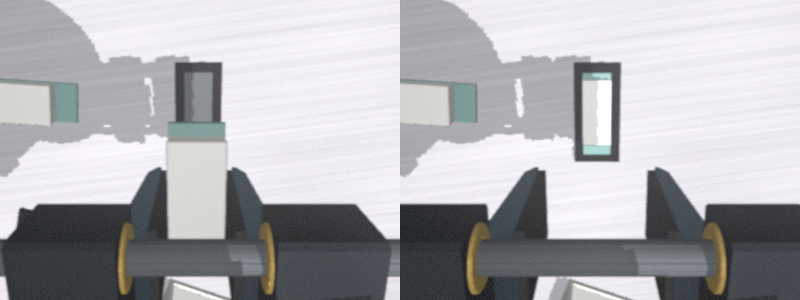

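The slide is centred in its pad with an even rim (pad spans 575–620 × 63–160 in the crop). The pad check failed only because the held slide hid part of the pad, and the top-view estimate proved good. Now the square, then look at the bare dish and flask.

Run:
```python
from h import *
yw=pick(.4522,-.1216,.026,64.5)
k=np.array([.516,-.412]); yj=yw+((83.7-yw+45)%90-45); print(yw,yj)
go(*k,.2,yj,both=False); see("square",*k,"p_square")
drop(*k,.026-.022+.0065)
arm.move_l([*k,.2]); shot("wrist","q_square")
arm.move_to([.4523,-.1231,.2],R(90)); im,c=shot("wrist","w4"); print(arm.current_t())
A=im[140:290,270:390]
arm.move_to([.459,.1135,.2],R(90)); im2,c=shot("wrist","w5")
B=im2[140:290,270:390]
Q=cv2.imread("pics/q_square.png")[140:290,270:390,::-1]
o=cv2.resize(np.hstack([A,B,Q]),None,fx=2.2,fy=2.2,interpolation=cv2.INTER_CUBIC)
cv2.imwrite("pics/z5.png",np.clip(o[:,:,::-1].astype(float)*1.3,0,255).astype(np.uint8)); print(o.shape)
```

```text
width 46.1 F [0.2 0.1 0.4]
lifted width 45.7 t 33.0333
64.5 83.7
square [ 0.5162 -0.4143] 63.0 61.5 172.3 OK
Fz [-0.7 -0.3 -0.6]
t 38.0333
39.75
(330, 792, 3)
```

View pics/z5.png

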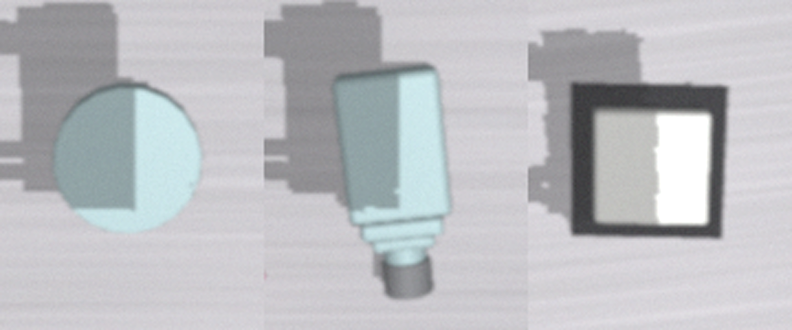

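The bare dish is at px (328.4,212.3), 67 px across as expected. The flask body measures 59 × 41 mm, with its cap towards +x. The square sits well within its pad. Next are the dish and the flask.

Run:
```python
from h import *
T=lambda L:[(270+x/2.2,140+y/2.2) for x,y in L]
c=arm.get_calibration("wrist")   # standing at the w5 pose
b=ray(c,T([(71,80),(171,68),(186,212),(88,222)]),.022); cap=ray(c,T([(144,278)]),.016)[0]
ax=(b[2]+b[3]-b[0]-b[1])/2; f=b.mean(0); fa=np.degrees(np.arctan2(ax[1],ax[0])); h=cap-f
print("flask",f,np.hypot(*ax),fa,"cap dist",np.hypot(*h),np.degrees(np.arctan2(h[1],h[0])))
np.save("flask.npy",[*f,fa])
arm.move_to([.4523,-.1231,.2],R(90)); c=arm.get_calibration("wrist")
d=ray(c,(328.4,212.3),.022)[0]; print("dish",d)
pick(*d,.006,90)
k=np.array([.6491,-.001]); go(*k,.2,90); see("dish",*k,"p_dish")
drop(*k,.006+.0065); arm.move_l([*k,.2]); shot("wrist","q_dish")
# empty-handed look at the flask pad
arm.move_to([.63,.225,.2],R(90)); v=see("flask",.627,.227,"p_flask"); print(arm.current_t())
o=np.hstack([cv2.imread(f"pics/{n}.png")[120:340,230:430] for n in("q_dish","p_flask")])
cv2.imwrite("pics/z6.png",np.clip(cv2.resize(o,None,fx=2,fy=2,interpolation=cv2.INTER_CUBIC)*1.4,0,255).astype(np.uint8))
```

```text
flask [0.45124686 0.1137524 ] 0.057795870253330134 6.355483975277553 cap dist 0.05735236307251905 6.364710668659561
dish [ 0.44884476 -0.12133182]
width 59.3 F [0.  0.3 0.3]
lifted width 59.4 t 45.4917
dish pad not seen at [327.61289976 214.10188097]
Fz [-0.1  0.1 -0.2]
t 50.0833
flask [0.6426 0.2204] 118.6 58.3 158.7 OK
51.575
```

View pics/z6.png

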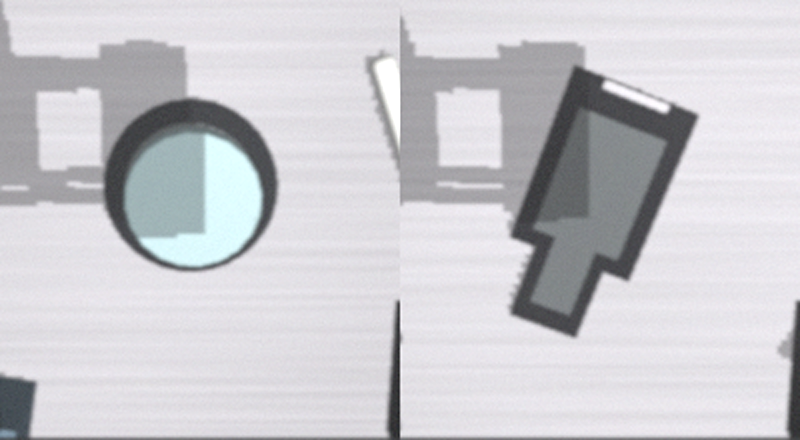

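The dish looks 16 zoomed px off, mostly parallax (about 5 mm of its 22 mm height), and I'll check that numerically. The flask pad has its tongue at (545,320) and its strip at (637,95). The body footprint's middle is at about (600,186), which gives full px (330,213).

Run:
```python
from h import *
c=arm.get_calibration("wrist"); f=ray(c,[(330,213)],.006)[0]
h=np.array([np.cos(np.radians(-21.3)),np.sin(np.radians(-21.3))]); m=np.array([.6426,.2204])
print("footprint",f,"outline-14",m-.014*h,"outline-16",m-.016*h,"top-14",np.array([.6418,.2212])-.014*h)
o=(f+m-.014*h)/2
fx,fy,fa=np.load("flask.npy")
yw=pick(fx,fy,.006,fa+90,op=.062)
yj=yw+(-21.3-fa); print(o,yw,yj)
go(*o,.2,yj,both=False); drop(*o,.006+.0065,op=.06); arm.move_l([*o,.2])
arm.move_to([.63,.225,.2],R(90)); im,c=shot("wrist","q_flask")
arm.move_to([.6491,-.001,.2],R(90)); cd=arm.get_calibration("wrist")
print("dish top",ray(cd,(230+193/2,120+200/2),.028),"pad",ray(cd,(230+191/2,120+184/2),.006), arm.current_t())
cv2.imwrite("pics/z7.png",np.clip(cv2.resize(cv2.imread("pics/q_flask.png")[120:340,230:430],None,fx=2.5,fy=2.5,interpolation=cv2.INTER_CUBIC)*1.4,0,255).astype(np.uint8))
t,_=shot("top","top2")
```

```text
footprint [0.63091156 0.2261488 ] outline-14 [0.62955632 0.22548552] outline-16 [0.62769294 0.22621202] top-14 [0.62875632 0.22628552]
width 41.9 F [-0.7 -0.8  0.2]
lifted width 41.5 t 56.2
[0.63023394 0.22581716] 96.35548397527755 68.69999999999999
Fz [ 0.4  0.  -0.8]
t 60.5083
dish top [[ 6.5119366e-01 -1.1812488e-04]] pad [[ 0.64881316 -0.00099637]] 62.4083
```

View pics/z7.png

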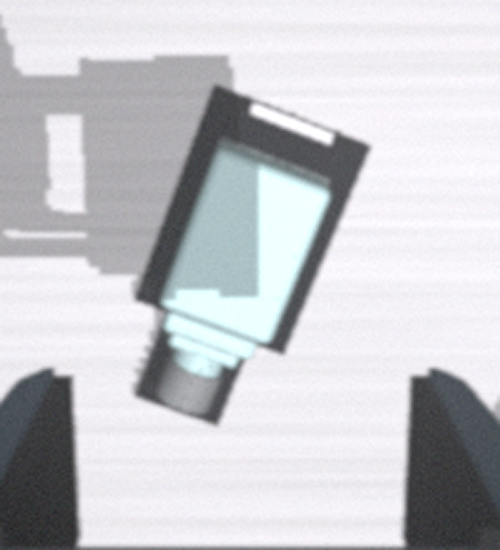

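The flask lies on its pad, neck over the tongue and strip clear. A last numeric check and an overview before handing in.

Run:
```python
from h import *
arm.move_to([.63,.225,.2],R(90)); c=arm.get_calibration("wrist")
b=ray(c,[(230+x/2.5,120+y/2.5) for x,y in[(222,148),(330,192),(272,343),(163,303)]],.028); ax=(b[2]+b[3]-b[0]-b[1])/2
print("flask",b.mean(0),np.degrees(np.arctan2(ax[1],ax[0])),"width",arm.current_width())
arm.move_to([.5,.0,.3],R(90))
im,c=shot("top","top3"); cv2.imwrite("pics/z8.png",np.clip(cv2.resize(im[140:300,120:560,::-1],(800,291),interpolation=cv2.INTER_CUBIC)*1.6,0,255).astype(np.uint8)); print(arm.current_t())
```

```text
flask [0.63163501 0.2256499 ] -20.341184229141607 width 0.060264926947905126
64.4917
```

View pics/z8.png

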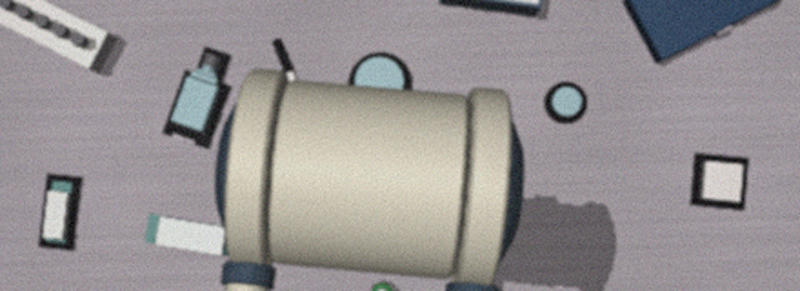

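All five vessels stand inside their pads, with the slide at (60,212), flask at (197,100), dish at (380,78), small dish at (567,102) and square at (721,182). The arm is clear.

```bash
python3 -c "
from rig import arm
arm.sleep(0.5); arm.sign_off(); print(arm.current_t())"
```

```text
the job is handed in; nothing more can be done
the job is handed in; nothing more can be done
```

I took both stacks apart from the top (small dish, slide, square, large dish, flask), set each vessel level on its own pad, and handed the job in after about 65 s of robot time. Sign-off reports no verdict, so these results come from my own pictures.

| Vessel | Last check against its pad |
|---|---|
| Flask | Within about 2–4 mm and 1°, neck over the tongue, clear of the strip |
| Large dish | About 2.5 mm off centre, measured |
| Small dish | Judged by eye about 2–3 mm off centre |
| Square | Judged by eye about 2–3 mm off centre |
| Slide | Looked centred, with an even rim all round |

- **Pad checks:** the close check just before placing found only the square pad (about 2 mm from the top view). It missed the small-dish pad on a threshold set too low, and the slide pad because the held slide hid part of it. It also missed the large-dish pad; I didn't look into why. Those three were placed from the top-view positions.
- **Flask pad:** three estimates of its origin (top-view outline, close-up outline, footprint) differed by about 2 mm. I used the mean of the two close-up ones.
- **Final overview:** the arm hid a small part of the large dish in the last top view, but its close-up after placing was clear.

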